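# Pack up a lathe tailstock on a gauge blade

## Robot

A 6-joint arm with a two-finger parallel gripper is mounted at the origin on the work surface. World frame = base frame: x ahead of the robot, y to its left, z up, the work surface at z = 0. Lengths are in mm, angles in rad, forces in N, time in s.
With the tool pointing down it reaches from about 250 to 775 mm from the base axis. Payload 4 kg.
Tool frame: the origin (TCP) lies between the finger pads; the fingertips stand 11 mm ahead of it and the grasp point (between the pads) lies 8 mm behind it; z points along the fingers, y is the line along which they close (so a half turn about z gives the same grasp; the last joint's range is limited). The gripper opens to 94 mm and grips with 3 to 60 N. Pads are 16 mm wide; open, the fingers measure 119 mm over their backs; the gripper's body (75 mm by 177 mm) begins 78 mm behind the grasp point.
Start: joints at [1.164, 0.087, 1.371, -0, 1.684, -0.103], TCP at [164.541, 524.829, 216.506] pointing down, gripper open.
Joint ranges: [-3.1, 3.1], [-0.76, 2.03], [0.27, 2.55], [-1.08, 4.22], [0.17, 2.65], [-2.57, 2.57]. Speed limits (rad/s): [2.79, 2.79, 3.14, 3.14, 3.14, 3.14].

## Interface

Orientations are given as a unit quaternion [w, x, y, z].
In Python, from plant import ctrl gives the robot as it stands.
- The arm moves only by the shell command python3 -m creep 'ROWS' [FORCE]. ROWS is JSON, one flat list of numbers, 7 for each row, row after row: the shift along the tool's x, y, z in mm, then the turn, a rotation vector about the tool's x, y, z in degrees, then the opening, from -1 (shut) to 1 (fully open), so that 0 is half open. A call has 1 to 12 rows; each row shifts and turns the commanded pose from where the row before left it, along the tool's axes as they then stand; what a row does not reach is not made up. A row lasts 1/8 s, in which the tool goes at most 62.5 mm and 10.7 degrees, less where a joint would pass 70% of its speed; a pose out of reach is approached as far as the arm can. A call is refused whole if a number of a shift passes 62.5 or a number of a turn 10.7, either way. A call with a gripper value outside its range is refused whole. The fingers move at their own pace and stop on an object; FORCE is the grip in N (left out, the last holds). Time passes only in rows, so rows that do not move let the fingers close. It gives the time, the measured TCP pose, the force, the opening and the grip force at its end, in the units of the state.
- ctrl.get_state(): the state, without advancing time (a new reading comes with each control period).
- ctrl.snapshot(name): name is "scene" or "top"; returns (picture, depth): 384x512x3 uint8, blue, green, red; 384x512 float32, mm along the optical axis (not along the pixel's ray), 0 where there is no reading.
- ctrl.camera_info(name): a dict with "vfov" (degrees; the focal length in pixels is half the picture's height over the tangent of half this angle, whatever the lens; pixels are square), "cx", "cy" (the principal point, pixels), "dist_coeffs" ([k1, k2, p1, p2, k3] as OpenCV has them; the pictures are not rectified), "pose" (4x4, takes a point from camera to world coordinates). Camera axes: x right, y down, z forward; pixel columns grow to the right and rows downward; lengths in mm; the calibration is good to about 2 mm. A picture is of the moment at which its call begins. camera_info takes no time and is no camera call.
- ctrl.hand_in(): hands the job in; it is judged then, once.
Trained networks look in the newest picture that a camera, given by its name, has taken for a name from the list of things; names that differ only in an ending like _2 or _b are one class to them, and where a whole thing is asked for, a point or a joint stands for the part that bears it (a point fixed in the world has none). Each returns a list of dicts, best first, with "p" (0 to 1); they miss things now and then, are a little off and sometimes report something else, mostly with a low value. They report only what shows in the picture. A call takes as long as a camera call. They do not tell look-alikes from the thing itself.
- ctrl.boxes_of(camera, name): "point" ([column, row] in pixels, amid what is visible of it).
- ctrl.regions_of(camera, name): "pixels" (384x512 bool, what is visible of it) and "point" ([column, row] in pixels, amid what is visible of it).
- ctrl.spot_point(camera, name): "point" ([column, row] in pixels: a listed point, or the origin of a listed thing).
The state is a dict: "t": time; "joints": joint angles; "qd": joint speeds; "effort": joint torques, N m; "tcp_pos": TCP position; "ee_rot": TCP orientation; "wrist_force": force on the tool from outside, world axes, zero at the start; "wrist_torque": the same for the moment, N m; "gripper_width": finger opening in mm; "finger_force": force on a finger pad.
Only numpy, scipy, OpenCV 4.12 (cv2) and the standard library are available. Lean on these libraries where they do the work, as an engineer would, in place of code of your own. Each camera call takes 0.05 s, during which the arm holds its last target. There are 200 camera calls.

## Task

The tailstock sits too low on its lathe bed. Press down the pry bar's raised handle until the tailstock is at the top of its travel, where it stays by itself, and let go; then push the flat gauge blade along its guide under the tailstock's foot until the black line across the blade is flush with the edge of the foot. Finally press the tailstock down onto the blade and leave it resting there, with the pry bar still over its fulcrum; do not lift the tailstock with the gripper and do not disturb the other things on the bench.

Things in the scene. Friction and masses are not known exactly. Their poses are not given: they have to be found in the camera images.
- bed: Fixed white lathe bed, two dark iron ways on top, 112 mm wide (local x), top 60 mm above the bench. Origin at bench level under the tailstock's middle; local +y runs from the blade end (y = -280 mm, robot's right at zero yaw) to the pry bar end (y = +170 mm), z up. Two brass guide strips on top (8 x 8 mm section, y = -277 to -67 mm) leave a 52 mm wide channel, centred on x = 0, for the blade.
- tailstock (a joint): Height in m of the white tailstock above the bed top: 0 = foot down on the bed, 0.014 = upper stop; starts at 0 to 0.002. It slides straight up and down, stiffly (28 N friction, about 22 N weight), so it stays where it is left. Raising it takes about 12 to 17 N down on the bar's handle; lowering it 5 to 13 N down on its top.
- foot_edge (a point): On the tailstock: middle of the lower edge of its foot, on the face that looks to the blade (bed y = -55 mm; foot 90 mm wide in x); axes as the bed's. The blade goes in under this edge towards local +y; the foot's underside runs 80 mm deep. The pointed centre overhangs this face by 30 mm, about 100 mm above the bed.
- top_pad (a point): Middle of the flat top of the tailstock, a level pad 36 mm (x) by 60 mm (y), 150 mm above the foot's underside, so 210 mm above the bench when the foot is down. This is where to press down.
- fulcrum (a point): Top of the fixed steel fulcrum roller (8 mm radius, axis along bed x) on its block with two dark cheeks (tops 50 mm above the bed, 14 mm above this point, 44 mm apart), on the bed at y = +103 mm.
- bar: Loose dark flat pry bar, 250 x 30 x 10 mm, 0.3 kg, lying along bed y over the fulcrum, short end under the tailstock's toe, long handle sloping up 0.415 rad towards bed +y, its end 180 mm from the fulcrum. Origin on its underside at the roller; two lugs straddle the roller so it cannot slide. Body axes start level with the bed's (not sloped); it turns down by about 0.31 rad to the upper stop.
- bar_press (a point): Middle of the bar's top face on the rubber-covered handle, 155 mm along the bar from the fulcrum, 25 mm short of its end; starts about 170 mm above the bench and goes down about 45 mm and outwards about 13 mm. Press down here, in an arc about the fulcrum.
- blade: Loose flat steel gauge blade, 150 mm long (y), 46 mm wide (x), 6 mm thick, 0.4 kg, lying on the bed in the guide channel, with its rear end bent up into a tail. Origin under the middle of the flat; local +y points to the plain tip (75 mm from the origin), which faces the tailstock foot. It goes under the foot only when the tailstock is raised by more than 6 mm.
- blade_line (a point): Middle of the black line scribed across the blade's top face, 60 mm behind the tip and 90 mm ahead of the back of the tail; axes as the blade's.
- blade_tail (a point): Middle of the back face (facing local -y) of the upright tail at the blade's rear end; the tail is 46 mm wide, 8 mm thick and stands 40 mm above the bed; this point is 25 mm above the bed. Push here towards local +y.
- gouge: Bystander: turning gouge with wooden handle, 300 mm long, lying on the bench between robot and bed.
- mallet: Bystander: wooden mallet lying beyond the bed, head 110 mm long and 80 mm thick.
- blank: Bystander: square wooden blank 36 x 200 x 36 mm beyond the bed.
- tin: Bystander: round brass wax tin, 76 mm diameter, 59 mm tall, between robot and bed.
- strip: Bystander: plain aluminium strip 30 x 190 x 6 mm, no tail and no line, lying on the bench between robot and bed.
- chuck: Bystander: four-jaw steel lathe chuck, 100 mm diameter, 67 mm tall, beyond the bed.
Things that resemble listed ones, but are neither listed nor needed, are in the scene too. Leave any blue look-alike of the blade alone.

How it is judged (in metres and radians):
On the way, in this order (a step that is already met when the one before it is completed fails the run):
1. the tailstock is raised to the top of its travel (above 11 mm) by pressing the pry bar (value of joint tailstock above 0.011 m and contact force between bar and the fingers above 1 N and contact force between bar and tailstock above 1 N), for 0.1 s.
2. the blade lies under the raised foot with its line flush with the foot's edge (y of blade_line in the frame of foot_edge between -0.005 and 0.005 m and x of blade_line in the frame of foot_edge between -0.008 and 0.008 m and angle between the y axis of blade and the y axis of bed, either way round below 0.08 rad and value of joint tailstock above 0.009 m), for 0.2 s.
At the end, for the whole second after the job is handed in: The tailstock rests on the 6 mm blade (height 4.5 to 7.5 mm), the blade lies flat under the foot with its line within 5 mm of the foot's edge, within 8 mm of the middle sideways and within 0.08 rad of the bed's direction, and the pry bar still rests over the fulcrum (within 20 mm) (y of blade_line in the frame of foot_edge between -0.005 and 0.005 m and x of blade_line in the frame of foot_edge between -0.008 and 0.008 m and angle between the y axis of blade and the y axis of bed, either way round below 0.08 rad and value of joint tailstock between 0.0045 and 0.0075 m and linear speed of blade below 0.01 m/s and z of blade in the frame of bed below 0.063 m and angle between blade's own z axis and vertical below 0.05 rad and distance between bar and fulcrum below 0.02 m); the robot touches nothing.
It fails at once if the tailstock is lifted by the gripper itself (contact force between the fingers and tailstock above 3 N and velocity of joint tailstock above 0.004 m/s and value of joint tailstock above 0.0085 m).
It fails at once if a bystander on the bench is moved by more than 30 mm (distance of any of gouge, mallet, blank, tin, strip, chuck from where it was at the start of the episode above 0.03 m).
It also fails if it takes over 64 s, if anything falls off the work surface, if the arm or the gripper's body presses on something with over 40 N, if the wrist force passes 120 N, or if a joint passes its speed limit or range.

## Working session

There is one attempt and no reset: what is moved stays moved. The work goes in short steps, Python scripts to look and compute and a shell command to move; the robot and the scene stay as the last step left them, time stands still between calls to the robot, and variables do not carry over. Pictures are saved under pics/ and viewed, at most 10 in all, crops included, and the job is handed in when it is done.

```bash
ls; mkdir -p pics
cat > h.py <<'E'
import numpy as np, cv2
from plant import ctrl
def K(n):
    i=ctrl.camera_info(n); f=192/np.tan(np.radians(i['vfov'])/2)
    return np.array([[f,0,i['cx']],[0,f,i['cy']],[0,0,1]]),np.array(i['dist_coeffs'],float),np.array(i['pose'])
def ray(n,p):
    k,d,T=K(n); u=cv2.undistortPoints(np.array(p,float).reshape(-1,1,2),k,d).reshape(-1,2)
    return np.c_[u,np.ones(len(u))]@T[:3,:3].T, T[:3,3]
def atdepth(n,p,D):
    r,o=ray(n,p); p=np.array(p).reshape(-1,2).round().astype(int)
    z=np.array([np.median([v for v in D[b-1:b+2,a-1:a+2].ravel() if v>0] or [0]) for a,b in p])
    return o+r*z[:,None]
def atz(n,p,z):
    r,o=ray(n,p); return o+r*((z-o[2])/r[:,2])[:,None]
E
python3 - <<'E'
from h import *
np.set_printoptions(precision=1,suppress=True)
for n in("scene","top"):
    im,D=ctrl.snapshot(n); cv2.imwrite(f'pics/{n}0.png',im); np.save(n+'D.npy',D)
    print(n,K(n)[2][:3].tolist(), K(n)[0][0,0])
    for q in("foot_edge","top_pad","fulcrum","bar_press","blade_line","blade_tail","bed"):
        for r in ctrl.spot_point(n,q)[:3]:
            print(n,q,round(r['p'],2),np.array(r['point']),atdepth(n,r['point'],D)[0])
E
```

```text
pics
scene [[-0.5652368439591142, 0.6371237181594994, -0.5240044637116701, 1135.1376114260597], [0.8249216045443953, 0.4339211429704943, -0.3622385788939112, 335.91499778106123], [-0.003414174430293061, -0.6370131940876853, -0.770845337257199, 996.2496743678372]] 383.10096322152947
scene foot_edge 0.68 [266.8 206.8] [583.6 -30.8 102.7]
scene top_pad 0.87 [282.2 180. ] [552.8  -2.2 211.3]
scene top_pad 0.58 [322.6 197.2] [388.6  59.2   6.3]
scene fulcrum 0.93 [312.3 224.1] [566.1 110.2 109.3]
scene bar_press 0.76 [359.9 230.8] [549.4 237.1 163. ]
scene blade_line 0.92 [235.  186.4] [ 551.7 -173.    66.9]
scene blade_line 0.89 [233.5 145.1] [ 359.5 -329.6    7.2]
scene blade_line 0.76 [197.3 128. ] [ 363.  -502.7    7.7]
scene blade_tail 0.73 [237.1 155.9] [ 415.6 -269.2   32.9]
scene blade_tail 0.73 [185.3 179.8] [ 594.1 -354.6   20.6]
scene blade_tail 0.71 [213.6 172.4] [ 563.9 -245.8   98.6]
scene bed 0.75 [278.8 225.3] [602.   23.5  75. ]
scene bed 0.56 [265.9 203.6] [584.1 -33.7 116.6]
top [[-0.02354527735925596, -0.9981984248913511, 0.05518627056163089, 480.29943509820004], [-0.9995817955457295, 0.02257905212578948, -0.01806710875254631, -83.14552393385672], [0.016788505819493475, -0.05558858650412599, -0.9983126039086264, 1487.2764456691327]] 413.3242240510055
top top_pad 0.94 [223.4 195.6] [554.8  -5.5 209.1]
top fulcrum 0.96 [190.1 200.1] [548.  111.3 112.5]
top fulcrum 0.22 [270.3 198.3] [ 550.3 -158.1   65.3]
top bar_press 0.69 [149.1 197.1] [558.1 235.4 162.4]
top blade_line 0.88 [271.4 195.6] [ 559.5 -162.1   64.8]
top blade_line 0.78 [370.3 247.6] [ 367.8 -515.5    9.4]
top blade_line 0.64 [316.4 252. ] [ 357.1 -321.5    5.4]
top blade_tail 0.92 [324.5 185.4] [ 593.6 -354.    28.3]
top blade_tail 0.89 [301.  234.8] [ 419.6 -268.5    0.7]
top blade_tail 0.69 [370.4 225.7] [ 446.7 -511.9   32.7]
top bed 0.95 [221.8 195.3] [555.8  -0.7 210.5]
```

```bash
python3 -c "
import cv2
a=cv2.imread('pics/top0.png');cv2.imwrite('pics/t1.png',cv2.resize(a[120:300,90:400],None,fx=2.5,fy=2.5,interpolation=3))
a=cv2.imread('pics/scene0.png');cv2.imwrite('pics/s1.png',cv2.resize(a[90:300,140:420],None,fx=2.8,fy=2.8,interpolation=3))"
```

```text
(no output)
```

View pics/t1.png

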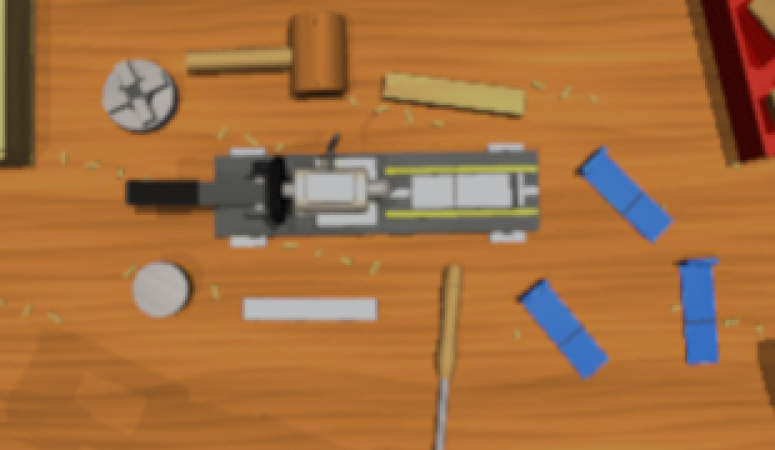

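View pics/s1.png

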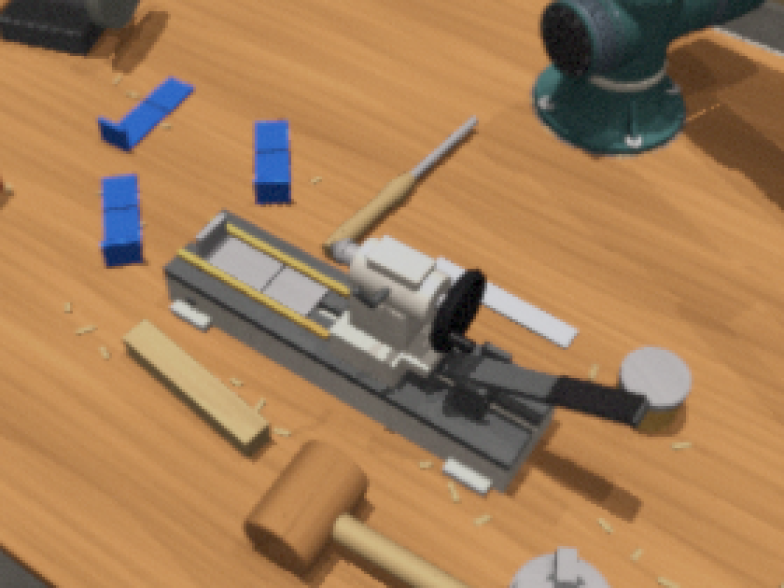

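The top view shows the bed lying nearly along world y, with the bar handle at left (crop 165,193) and the grey blade between the brass strips; its tail is at about (520,190). Three blue look-alikes sit at lower right. Next I measure the bed axis from the strips and bar.

Run:
```python
from h import *
from scipy.spatial.transform import Rotation as R
np.set_printoptions(precision=3,suppress=True)
im,D=ctrl.snapshot("top")
h=cv2.cvtColor(im,cv2.COLOR_BGR2HSV)
m=((h[...,0]>22)&(h[...,0]<34)&(h[...,1]>110)&(h[...,2]>110))
m[:180]=0;m[212:]=0;m[:,:235]=0;m[:,310:]=0
n,l,s,c=cv2.connectedComponentsWithStats(m.astype(np.uint8))
for i in range(1,n):
    if s[i,4]>40:
        v,u=np.nonzero(l==i); P=atz("top",np.c_[u,v],68)
        a=np.polyfit(P[:,1],P[:,0],1); print(s[i],'x=',a,'y',P[:,1].min(),P[:,1].max(),'xmean',P[:,0].mean())
for q,z in(("bar",None),("blade",None),("tailstock",None)):
    r=ctrl.regions_of("top",q)
    for g in r[:4]:
        v,u=np.nonzero(g['pixels']); r_,o=ray("top",np.c_[u,v]); z=D[v,u]; P=(o+r_*z[:,None])[z>0]
        print(q,g['p'],g['point'],len(P)); 
        (cx,cy),wh,an=cv2.minAreaRect(P[:,:2].astype(np.float32)); print('  rect',cx,cy,wh,an,'z',np.percentile(P[:,2],[5,50,95]))
s=ctrl.get_state(); print(s['tcp_pos'],R.from_quat(s['ee_rot'],scalar_first=True).as_matrix(),s['wrist_force'],s['gripper_width'],s['t'])
# tip / tail / line points
for cam in("scene","top"):
  if cam=="scene": im,Ds=ctrl.snapshot("scene")
  for q,z in(("blade_line",66),("bar_press",170),("top_pad",210),("fulcrum",96),("blade_tail",85),("foot_edge",60)):
    for r in ctrl.spot_point(cam,q)[:3]: print(cam,q,r['p'],atz(cam,r['point'],z)[0])
```

```text
[244 186  61   4 129] x= [  0.007 588.406] y -275.36052749805833 -68.20308174548792 xmean 587.1907558108928
[244 203  62   4 139] x= [  0.    527.139] y -277.05146790208994 -66.91885670083455 xmean 527.0842898168908
bar 0.75 [165.6, 198.6] 587
  rect 563.2453002929688 167.22467041015625 (190.10704040527344, 42.72599792480469) 89.774658203125 z [101.538 141.149 170.382]
bar 0.31 [156.4, 234.8] 386
  rect 432.10308837890625 243.4864959716797 (72.63412475585938, 69.80039978027344) 41.929603576660156 z [45.33  57.436 63.251]
blade 0.94 [366.2, 241.8] 516
  rect 380.76947021484375 -513.9586791992188 (146.9263916015625, 49.27394485473633) 2.718630790710449 z [ 0.016  5.367 31.007]
blade 0.81 [341.2, 193.8] 542
  rect 546.2824096679688 -412.85137939453125 (154.66531372070312, 50.73452377319336) 45.12755584716797 z [-1.145  5.353 31.967]
blade 0.74 [276.7, 194.1] 561
  rect 557.5606689453125 -176.3159942626953 (149.14027404785156, 46.790042877197266) 89.84587860107422 z [60.173 65.389 97.462]
blade 0.74 [313.7, 248.3] 512
  rect 360.075439453125 -314.76116943359375 (148.31239318847656, 45.99
[... 852 characters left out ...]
e_tail 0.72 [ 628.626 -308.031   85.   ]
scene blade_tail 0.65 [ 553.78  -246.409   85.   ]
scene foot_edge 0.27 [ 551.456 -186.469   60.   ]
top blade_line 0.93 [ 539.343 -407.637   66.   ]
top blade_line 0.76 [ 361.763 -312.401   66.   ]
top blade_line 0.74 [ 372.587 -495.826   66.   ]
top bar_press 0.92 [559.137 241.251 170.   ]
top bar_press 0.64 [554.691  87.058 170.   ]
top top_pad 0.82 [560.201   0.811 210.   ]
top top_pad 0.56 [ 558.185 -171.319  210.   ]
top fulcrum 0.81 [550.569 102.129  96.   ]
top fulcrum 0.69 [692.455 262.515  96.   ]
top blade_tail 0.87 [ 425.257 -251.976   85.   ]
top blade_tail 0.61 [ 454.978 -500.886   85.   ]
top blade_tail 0.56 [ 588.002 -350.663   85.   ]
```

```bash
python3 -m creep '[0,0,-20,0,0,10.4,-1, 0,0,-20,0,0,10.4,-1, 0,0,0,0,0,10.4,-1, 0,0,0,0,0,10.4,-1, 0,0,0,0,0,10.4,-1, 0,0,0,0,0,10.4,-1, 0,0,0,0,0,10.2,-1]' 30; python3 -m creep '[-30,40,0,0,0,0,-1, -30,40,0,0,0,0,-1, -30,40,0,0,0,0,-1, -30,40,0,0,0,0,-1, -30,40,0,0,0,0,-1, -30,40,0,0,0,0,-1, -30,40,0,0,0,0,-1, -30,40,0,0,0,0,-1, -30,40,0,0,0,0,-1, -18,31,0,0,0,0,-1,0,0,0,0,0,0,-1]'
```

```text
t: 2.52
tcp_pos: [164.5, 524.8, 256.5]
ee_rot: [-0.0, 0.709, 0.705, 0.0]
wrist_force: [-0.2, -0.1, 0.3]
gripper_width: 27.6
finger_force: 0.0
t: 3.9
tcp_pos: [557.1, 235.0, 255.3]
ee_rot: [-0.0, 0.708, 0.706, -0.001]
wrist_force: [-0.3, -0.4, -0.2]
gripper_width: 0.6
finger_force: 0.0
```

```bash
python3 -m creep '[1,0,25,0,0,0,-1, 1,0,25,0,0,0,-1, 0,0,12,0,0,0,-1, 0,0,4,0,0,0,-1, 0,0,4,0,0,0,-1, 0,0,4,0,0,0,-1]'
```

```text
t: 4.65
tcp_pos: [555.9, 239.0, 183.5]
ee_rot: [0.0, 0.707, 0.707, 0.001]
wrist_force: [0.2, 1.0, -0.3]
gripper_width: 0.6
finger_force: 0.0
```

```bash
python3 -m creep '[0,0,4,0,0,0,-1, 0,0,4,0,0,0,-1,0,0,4,0,0,0,-1]';python3 -m creep '[1,0,4,0,0,0,-1, 1,0,4,0,0,0,-1,1,0,4,0,0,0,-1]'
```

```text
t: 5.03
tcp_pos: [556.4, 239.8, 173.4]
ee_rot: [0.0, 0.707, 0.707, 0.003]
wrist_force: [-2.4, 0.6, 14.2]
gripper_width: 0.4
finger_force: 6.0
t: 5.4
tcp_pos: [556.8, 243.7, 164.8]
ee_rot: [0.001, 0.707, 0.707, 0.005]
wrist_force: [-3.5, 1.5, 16.6]
gripper_width: 0.4
finger_force: 7.7
```

```bash
python3 -m creep '[1,0,4,0,0,0,-1, 1,0,4,0,0,0,-1,1,0,4,0,0,0,-1,1,0,4,0,0,0,-1]';python3 -m creep '[1,0,4,0,0,0,-1, 1,0,4,0,0,0,-1,0,0,3,0,0,0,-1]'
```

```text
t: 5.9
tcp_pos: [557.1, 249.0, 149.0]
ee_rot: [0.0, 0.707, 0.708, 0.006]
wrist_force: [-4.5, 3.6, 16.2]
gripper_width: 0.6
finger_force: 7.6
t: 6.28
tcp_pos: [557.3, 251.8, 138.3]
ee_rot: [-0.0, 0.707, 0.708, 0.006]
wrist_force: [-4.8, 5.9, 17.1]
gripper_width: 0.1
finger_force: 8.4
```

```bash
python3 -m creep '[0,0,3,0,0,0,-1, 0,0,2,0,0,0,-1]';python3 -m creep '[0,0,2,0,0,0,-1,0,0,0,0,0,0,-1]'
```

```text
t: 6.52
tcp_pos: [557.4, 252.7, 134.0]
ee_rot: [-0.001, 0.706, 0.708, 0.007]
wrist_force: [-4.5, 6.9, 19.2]
gripper_width: 0.5
finger_force: 9.1
t: 6.78
tcp_pos: [557.5, 253.0, 132.2]
ee_rot: [-0.001, 0.706, 0.708, 0.008]
wrist_force: [-4.6, 7.6, 17.6]
gripper_width: 0.7
finger_force: 8.7
```

```bash
python3 -m creep '[0,0,2,0,0,0,-1,0,0,2,0,0,0,-1]';python3 -m creep '[0,0,2,0,0,0,-1,0,0,0,0,0,0,-1]'
```

```text
t: 7.02
tcp_pos: [558.0, 253.3, 130.7]
ee_rot: [-0.0, 0.706, 0.708, 0.009]
wrist_force: [-7.5, 5.7, 29.0]
gripper_width: 0.2
finger_force: 14.2
t: 7.28
tcp_pos: [558.1, 253.3, 130.4]
ee_rot: [0.0, 0.706, 0.708, 0.009]
wrist_force: [-8.9, 5.9, 30.3]
gripper_width: 0.2
finger_force: 14.8
```

The force jumped with almost no travel, so the tailstock is at the stop. I let go and check its height.

```bash
python3 -m creep '[0,0,-20,0,0,0,-1, 0,0,-40,0,0,0,-1,0,0,-45,0,0,0,-1,0,0,-45,0,0,0,-1,-45,0,0,0,0,0,-1,-45,0,0,0,0,0,-1,-45,0,0,0,0,0,-1,0,0,0,0,0,0,-1]'
python3 - <<'E'
from h import *
np.set_printoptions(precision=1,suppress=True)
s=ctrl.get_state();print(s['ee_rot'])
D0=np.load('sceneD.npy'); im,D=ctrl.snapshot("scene"); cv2.imwrite('pics/s2.png',cv2.resize(im[90:300,140:420],None,fx=2.8,fy=2.8,interpolation=3))
for d in(D0,D):
    m=ctrl.regions_of("scene","tailstock")[0]['pixels']; v,u=np.nonzero(m); r,o=ray("scene",np.c_[u,v]); P=o+r*d[v,u][:,None]
    k=(abs(P[:,0]-553)<12)&(abs(P[:,1]+2)<20)&(P[:,2]>190);print(k.sum(),np.median(P[k,2]))
E
```

```text
t: 8.28
tcp_pos: [555.6, 110.1, 268.6]
ee_rot: [0.0, 0.709, 0.705, -0.0]
wrist_force: [-0.0, -0.1, 0.0]
gripper_width: 0.7
finger_force: 0.0
[ 0.   0.7  0.7 -0. ]
93 211.2818472790973
96 225.15600292055865
```

View pics/s2.png

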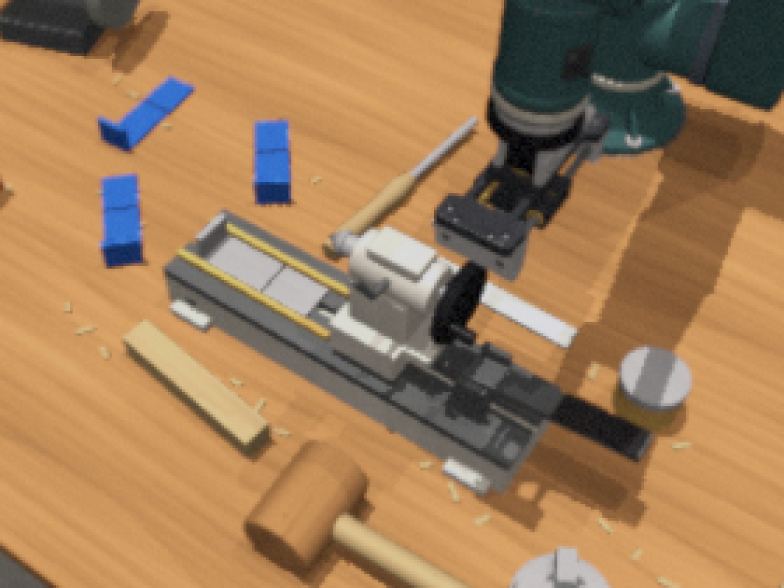

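The tailstock has risen 14 mm to the top (tailstock body around crop 395,290) and stays there with the bar's handle down. Next, the gripper goes behind the tail.

```bash
python3 -m creep '[-40,0,0,0,0,0,-0.68,-45,0,0,0,0,0,-0.68,-45,0,0,0,0,0,-0.68,-45,0,0,0,0,0,-0.68,-45,0,0,0,0,0,-0.68,-45,0,0,0,0,0,-0.68,-45,0,0,0,0,0,-0.68,-45,0,0,0,0,0,-0.68,-40,0,0,0,0,0,-0.68,0,0,0,0,0,0,-0.68]';python3 -m creep '[0,0,40,0,0,0,-0.68,0,0,45,0,0,0,-0.68,0,0,45,0,0,0,-0.68,0,0,30,0,0,0,-0.68,0,0,20,0,0,0,-0.68,0,0,0,0,0,0,-0.68]'
python3 - <<'E'
from h import *
im,D=ctrl.snapshot("scene"); cv2.imwrite('pics/s3.png',cv2.resize(im[90:290,140:400],None,fx=3,fy=3,interpolation=3))
E
```

```text
t: 9.68
tcp_pos: [555.8, -283.5, 267.1]
ee_rot: [-0.001, 0.708, 0.706, -0.0]
wrist_force: [0.0, -0.0, -0.4]
gripper_width: 15.0
finger_force: 0.0
t: 10.42
tcp_pos: [555.0, -279.3, 86.2]
ee_rot: [-0.002, 0.706, 0.708, -0.0]
wrist_force: [-0.9, 0.6, -0.1]
gripper_width: 15.2
finger_force: 0.0
```

View pics/s3.png

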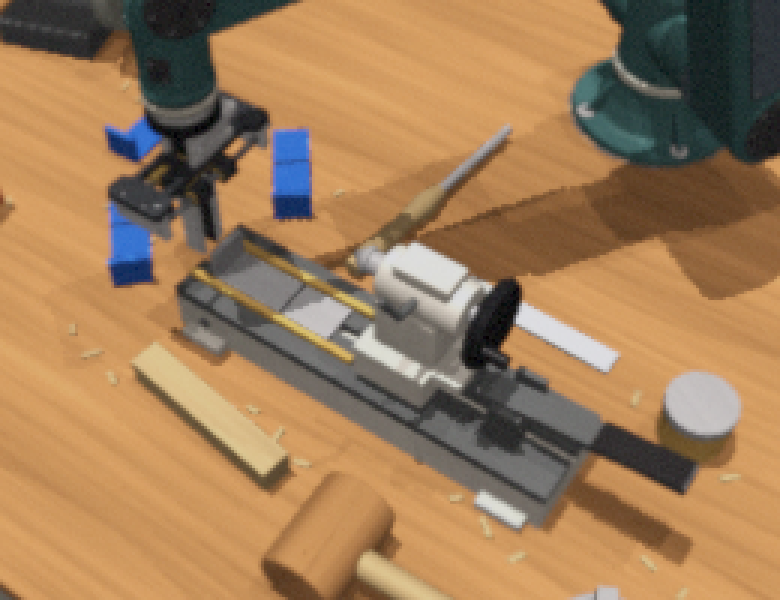

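The open fingers stand just behind the blade's tail (crop 205,230), with the channel clear. Pushing now.

```bash
python3 -m creep '[8,1.5,0,0,0,0,-0.68,8,0,0,0,0,0,-0.68,6,0,0,0,0,0,-0.68,0,0,0,0,0,0,-0.68]';python3 -m creep '[10,0,0,0,0,0,-0.68,10,0,0,0,0,0,-0.68,10,0,0,0,0,0,-0.68,10,0,0,0,0,0,-0.68,10,0,0,0,0,0,-0.68,10,0,0,0,0,0,-0.68,6,0,0,0,0,0,-0.68,0,0,0,0,0,0,-0.68]';  cat > m.py <<'E'
from h import *
np.set_printoptions(precision=1,suppress=True)
im,D=ctrl.snapshot("scene")
for q in("blade_line","foot_edge","blade_tail","top_pad"):
    for r in ctrl.spot_point("scene",q)[:3]: 
        p=atz("scene",r['point'],dict(blade_line=66,foot_edge=74,blade_tail=85,top_pad=224)[q])[0]
        if abs(p[0]-556)<40 and abs(p[1]+100)<150: print(q,round(r['p'],2),r['point'],p)
# profile along x=545..575 at z=66 of top face
y=np.arange(-200,-50,2.); k,d,T=K("scene")
for x in(548,565):
    W=np.c_[np.full(len(y),x),y,np.full(len(y),66)]; Ti=np.linalg.inv(T)
    C=W@Ti[:3,:3].T+Ti[:3,3]; uv=cv2.projectPoints(C,np.zeros(3),np.zeros(3),k,d)[0].reshape(-1,1,2).astype(np.float32)
    g=cv2.remap(cv2.cvtColor(im,6),uv,None,1).ravel(); print(x,[(int(a),int(b)) for a,b in zip(y,g)])
cv2.imwrite('pics/cur.png',cv2.resize(im[140:240,190:320],None,fx=6,fy=6,interpolation=3))
E
python3 m.py
```

```text
t: 10.98
tcp_pos: [557.2, -259.8, 89.1]
ee_rot: [0.0, 0.707, 0.707, 0.0]
wrist_force: [-0.2, -0.6, -0.6]
gripper_width: 15.2
finger_force: 0.0
t: 11.98
tcp_pos: [556.6, -192.7, 87.8]
ee_rot: [-0.001, 0.707, 0.707, 0.0]
wrist_force: [0.5, -0.7, -0.3]
gripper_width: 14.6
finger_force: 0.0
blade_line 0.87 [253.2, 196.5] [ 551.8 -102.7   66. ]
foot_edge 0.92 [267.0, 202.2] [551.2 -51.8  74. ]
blade_tail 0.76 [229.2, 182.1] [ 559.4 -188.6   85. ]
top_pad 0.91 [281.0, 177.1] [555.4  -4.9 224. ]
548 [(-200, 89), (-198, 90), (-196, 88), (-194, 81), (-192, 75), (-190, 75), (-188, 76), (-186, 75), (-184, 75), (-182, 75), (-180, 73), (-178, 75), (-176, 81), (-174, 86), (-172, 90), (-170, 90), (-168, 90), (-166, 89), (-164, 89), (-162, 90), (-160, 90), (-158, 91), (-156, 94), (-154, 100), (-152, 104), (-150, 106), (-148, 106), (-146, 108), (-144, 111), (-142, 113), (-140, 117), (-138, 123), (-136, 129), (-134, 131), (-132, 132), (-130, 133), (-128, 133), (-126, 132), (-124, 132), (-122, 132), (-120, 132), (-118, 132), (-116, 132), (-114, 133), (-112, 132), (-110, 133), (-108, 132), (-106, 131), 
[... 562 characters left out ...]
162, 100), (-160, 103), (-158, 104), (-156, 105), (-154, 105), (-152, 106), (-150, 111), (-148, 119), (-146, 126), (-144, 130), (-142, 131), (-140, 133), (-138, 132), (-136, 131), (-134, 131), (-132, 131), (-130, 131), (-128, 131), (-126, 131), (-124, 131), (-122, 132), (-120, 132), (-118, 132), (-116, 131), (-114, 131), (-112, 130), (-110, 131), (-108, 132), (-106, 134), (-104, 134), (-102, 134), (-100, 132), (-98, 128), (-96, 108), (-94, 91), (-92, 102), (-90, 121), (-88, 129), (-86, 131), (-84, 131), (-82, 132), (-80, 134), (-78, 145), (-76, 168), (-74, 195), (-72, 215), (-70, 220), (-68, 221), (-66, 221), (-64, 221), (-62, 221), (-60, 221), (-58, 221), (-56, 221), (-54, 221), (-52, 222)]
```

```bash
cat > m2.py <<'E'
from h import *
np.set_printoptions(precision=1,suppress=True)
im,D=ctrl.snapshot("top"); k,d,T=K("top"); Ti=np.linalg.inv(T)
def prof(x,z,y):
    W=np.c_[np.full(len(y),x),y,np.full(len(y),z)]
    C=W@Ti[:3,:3].T+Ti[:3,3]; uv=cv2.projectPoints(C,np.zeros(3),np.zeros(3),k,d)[0].reshape(-1,1,2).astype(np.float32)
    return cv2.remap(im,uv,None,1).reshape(-1,3).astype(int)
y=np.arange(-130,-30,2.)
for x in(540,545,570,574): print('line',x,[(int(a),b) for a,b in zip(y,prof(x,66,y).mean(1).astype(int))])
for x in(527,587): print('strip r-b',x,[(int(a),b[2]-b[0]) for a,b in zip(y[25:45],prof(x,68,y[25:45]))])
E
python3 m2.py
```

```text
line 540 [(-130, np.int64(86)), (-128, np.int64(93)), (-126, np.int64(104)), (-124, np.int64(108)), (-122, np.int64(112)), (-120, np.int64(112)), (-118, np.int64(112)), (-116, np.int64(112)), (-114, np.int64(112)), (-112, np.int64(112)), (-110, np.int64(112)), (-108, np.int64(112)), (-106, np.int64(112)), (-104, np.int64(112)), (-102, np.int64(112)), (-100, np.int64(107)), (-98, np.int64(100)), (-96, np.int64(91)), (-94, np.int64(87)), (-92, np.int64(91)), (-90, np.int64(98)), (-88, np.int64(106)), (-86, np.int64(109)), (-84, np.int64(110)), (-82, np.int64(109)), (-80, np.int64(106)), (-78, np.int64(102)), (-76, np.int64(98)), (-74, np.int64(95)), (-72, np.int64(92)), (-70, np.int64(88)), (-68, np.int64(84)), (-66, np.int64(81)), (-64, np.int64(80)), (-62, np.int64(80)), (-60, np.int64(84)), (-58, np.int64(98)), (-56, np.int64(119)), (-54, np.int64(151)), (-52, np.int64(174)), (-50, np.int64(196)), (-48, np.int64(195)), (-46, np.int64(189)), (-44, np.int64(167)), (-42, np.int64(146)), (-40, np.int64(126)), (-38, np.int64(127)), (-36, np.int64(132)), (-34, np.int64(135)), (-32, np.int
[... 3530 characters left out ...]
6, np.int64(57)), (-64, np.int64(33)), (-62, np.int64(15)), (-60, np.int64(2)), (-58, np.int64(1)), (-56, np.int64(-1)), (-54, np.int64(-1)), (-52, np.int64(-2)), (-50, np.int64(-2)), (-48, np.int64(-3)), (-46, np.int64(-3)), (-44, np.int64(-3)), (-42, np.int64(-2))]
strip r-b 587 [(-80, np.int64(92)), (-78, np.int64(96)), (-76, np.int64(103)), (-74, np.int64(108)), (-72, np.int64(111)), (-70, np.int64(98)), (-68, np.int64(83)), (-66, np.int64(54)), (-64, np.int64(29)), (-62, np.int64(14)), (-60, np.int64(5)), (-58, np.int64(2)), (-56, np.int64(0)), (-54, np.int64(-2)), (-52, np.int64(-2)), (-50, np.int64(-3)), (-48, np.int64(-3)), (-46, np.int64(-2)), (-44, np.int64(1)), (-42, np.int64(9))]
```

```bash
python3 -m creep '[8,0,0,0,0,0,-0.68,8,0,0,0,0,0,-0.68,8,0,0,0,0,0,-0.68,8,0,0,0,0,0,-0.68,4,0,0,0,0,0,-0.68,2,0,0,0,0,0,-0.68,0,0,0,0,0,0,-0.68,0,0,0,0,0,0,-0.68]'; python3 m2.py | grep line | sed 's/np.int64//g'| cut -c1-1200; python3 -c "
import cv2,numpy as np
from h import *
im,D=ctrl.snapshot('top');cv2.imwrite('pics/t2.png',cv2.resize(im[165:225,200:310],None,fx=7,fy=7,interpolation=3))"
```

```text
t: 13.28
tcp_pos: [557.1, -156.0, 88.7]
ee_rot: [-0.0, 0.707, 0.707, 0.0]
wrist_force: [-0.1, -0.0, 0.4]
gripper_width: 15.1
finger_force: 0.0
line 540 [(-130, (78)), (-128, (71)), (-126, (67)), (-124, (74)), (-122, (82)), (-120, (86)), (-118, (88)), (-116, (87)), (-114, (87)), (-112, (85)), (-110, (86)), (-108, (86)), (-106, (90)), (-104, (95)), (-102, (99)), (-100, (100)), (-98, (100)), (-96, (100)), (-94, (100)), (-92, (99)), (-90, (97)), (-88, (95)), (-86, (92)), (-84, (91)), (-82, (92)), (-80, (94)), (-78, (96)), (-76, (96)), (-74, (94)), (-72, (90)), (-70, (87)), (-68, (83)), (-66, (79)), (-64, (75)), (-62, (69)), (-60, (64)), (-58, (64)), (-56, (74)), (-54, (99)), (-52, (117)), (-50, (133)), (-48, (132)), (-46, (127)), (-44, (111)), (-42, (99)), (-40, (89)), (-38, (99)), (-36, (112)), (-34, (123)), (-32, (131))]
line 545 [(-130, (69)), (-128, (68)), (-126, (69)), (-124, (76)), (-122, (83)), (-120, (85)), (-118, (87)), (-116, (87)), (-114, (86)), (-112, (85)), (-110, (87)), (-108, (90)), (-106, (95)), (-104, (98)), (-102, (100)), (-100, (100)), (-98, (100)), (-96, (100)), (-94,
[... 1098 characters left out ...]
, (197))]
line 574 [(-130, (65)), (-128, (63)), (-126, (62)), (-124, (65)), (-122, (72)), (-120, (82)), (-118, (89)), (-116, (97)), (-114, (98)), (-112, (99)), (-110, (99)), (-108, (99)), (-106, (99)), (-104, (96)), (-102, (92)), (-100, (81)), (-98, (71)), (-96, (62)), (-94, (69)), (-92, (80)), (-90, (91)), (-88, (101)), (-86, (105)), (-84, (107)), (-82, (108)), (-80, (105)), (-78, (101)), (-76, (93)), (-74, (86)), (-72, (80)), (-70, (78)), (-68, (78)), (-66, (81)), (-64, (85)), (-62, (86)), (-60, (87)), (-58, (86)), (-56, (86)), (-54, (85)), (-52, (88)), (-50, (93)), (-48, (100)), (-46, (112)), (-44, (125)), (-42, (143)), (-40, (162)), (-38, (177)), (-36, (189)), (-34, (195)), (-32, (196))]
```

View pics/t2.png

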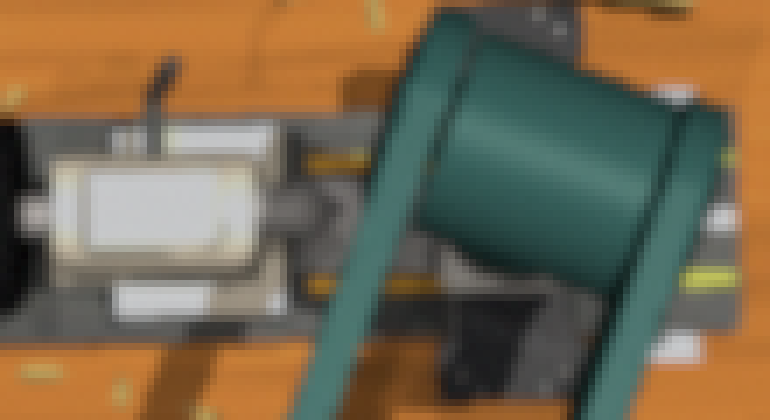

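The line now merges with the foot's front edge (crop about 285,215), roughly 3 mm short by the measured push.

```bash
python3 -m creep '[2,0,0,0,0,0,-0.68,1.5,0,0,0,0,0,-0.68,0,0,0,0,0,0,-0.68,0,0,0,0,0,0,-0.68]'
```

```text
t: 13.88
tcp_pos: [557.0, -152.9, 88.6]
ee_rot: [0.0, 0.707, 0.707, 0.0]
wrist_force: [-0.1, -0.9, 0.4]
gripper_width: 14.7
finger_force: 1.0
```

```bash
python3 -m creep '[-10,0,0,0,0,0,-0.68,-30,0,0,0,0,0,-0.68,-40,0,0,0,0,0,-0.68,-50,0,-20,0,0,0,-1,-20,0,-50,0,0,0,-1,0,0,-50,0,0,0,-1,0,0,-50,0,0,0,-1,0,0,-15,0,0,0,-1,0,0,0,0,0,0,-1]';  python3 - <<'E'
import re
exec(open('m2.py').read().split("y=np.arange")[0])
for x in(538,543,571,575,578):
    y=np.arange(-90,-40,2.);print(x,[(int(a),int(b)) for a,b in zip(y,prof(x,66,y).mean(1))])
y=np.arange(-170,-130,2.);print('tail z100',[(int(a),int(b)) for a,b in zip(y,prof(556,100,y).mean(1))])
v,u=np.nonzero(D>0); r,o=ray("top",np.c_[u,v]); P=o+r*D[v,u][:,None]
k=(abs(P[:,0]-556)<40)&(P[:,1]>-200)&(P[:,1]<-115)&(P[:,2]>88)&(P[:,2]<104);print('tail',k.sum(),P[k].min(0),P[k].max(0),P[k].mean(0))
cv2.imwrite('pics/t3.png',cv2.resize(im[165:225,200:310],None,fx=7,fy=7,interpolation=3))
E
```

```text
t: 15.0
tcp_pos: [557.2, -302.9, 273.5]
ee_rot: [0.0, 0.707, 0.707, 0.0]
wrist_force: [-0.3, 0.6, 0.4]
gripper_width: 0.3
finger_force: 0.0
538 [(-90, 192), (-88, 192), (-86, 192), (-84, 191), (-82, 190), (-80, 187), (-78, 185), (-76, 183), (-74, 180), (-72, 176), (-70, 171), (-68, 165), (-66, 160), (-64, 159), (-62, 158), (-60, 156), (-58, 152), (-56, 155), (-54, 168), (-52, 184), (-50, 203), (-48, 203), (-46, 197), (-44, 176), (-42, 155)]
543 [(-90, 206), (-88, 206), (-86, 205), (-84, 203), (-82, 200), (-80, 196), (-78, 192), (-76, 188), (-74, 186), (-72, 184), (-70, 182), (-68, 179), (-66, 176), (-64, 172), (-62, 169), (-60, 164), (-58, 157), (-56, 156), (-54, 164), (-52, 178), (-50, 195), (-48, 193), (-46, 186), (-44, 166), (-42, 151)]
571 [(-90, 205), (-88, 203), (-86, 200), (-84, 194), (-82, 186), (-80, 173), (-78, 157), (-76, 141), (-74, 131), (-72, 129), (-70, 134), (-68, 143), (-66, 153), (-64, 161), (-62, 166), (-60, 168), (-58, 168), (-56, 166), (-54, 165), (-52, 164), (-50, 164), (-48, 163), (-46, 163), (-44, 165), (-42, 171)]
575 [(-90, 198), (-88, 198), (-86, 198), (-84
[... 212 characters left out ...]
(-48, 147), (-46, 147), (-44, 146), (-42, 156)]
578 [(-90, 178), (-88, 178), (-86, 179), (-84, 182), (-82, 183), (-80, 183), (-78, 183), (-76, 176), (-74, 165), (-72, 150), (-70, 137), (-68, 124), (-66, 123), (-64, 124), (-62, 127), (-60, 130), (-58, 131), (-56, 133), (-54, 136), (-52, 146), (-50, 152), (-48, 155), (-46, 150), (-44, 145), (-42, 151)]
tail z100 [(-170, 140), (-168, 140), (-166, 140), (-164, 140), (-162, 141), (-160, 142), (-158, 142), (-156, 142), (-154, 139), (-152, 136), (-150, 130), (-148, 125), (-146, 122), (-144, 121), (-142, 120), (-140, 117), (-138, 114), (-136, 109), (-134, 114), (-132, 124)]
tail 39 [ 533.4 -142.5   90.8] [ 577.1 -135.   103.1] [ 555.6 -138.7   98.3]
```

View pics/t3.png

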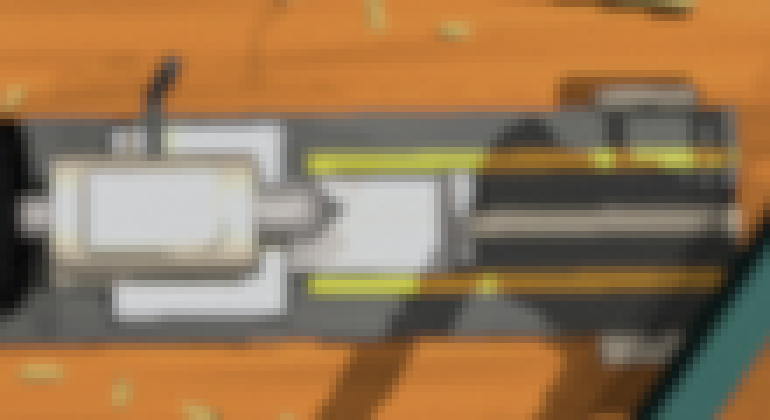

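The picture shows the blade under the foot, with its line hidden right at the foot edge (crop 285,250) and the tail near (455,210); measured error is under 2 mm. Next I move above the pad and press.

```bash
python3 -m creep '[40,0,0,0,0,0,-1,45,0,0,0,0,0,-1,45,0,0,0,0,0,-1,45,0,0,0,0,0,-1,45,0,0,0,0,0,-1,45,0,0,0,0,0,-1,37,0,0,0,0,0,-1,0,0,0,0,0,0,-1]';python3 -m creep '[0,0,15,0,0,0,-1,0,0,15,0,0,0,-1,0,0,5,0,0,0,-1,0,0,2,0,0,0,-1,0,0,2,0,0,0,-1,0,0,2,0,0,0,-1]'
```

```text
t: 16.05
tcp_pos: [555.7, 1.8, 270.0]
ee_rot: [-0.002, 0.706, 0.709, -0.002]
wrist_force: [-1.0, -0.8, -0.1]
gripper_width: 1.0
finger_force: 0.0
t: 16.8
tcp_pos: [557.1, -1.2, 235.2]
ee_rot: [0.001, 0.707, 0.707, 0.001]
wrist_force: [-3.4, -0.9, 9.7]
gripper_width: 0.5
finger_force: 5.0
```

```bash
python3 -m creep '[0,0,2,0,0,0,-1,0,0,2,0,0,0,-1,0,0,2,0,0,0,-1]';python3 -m creep '[0,0,2,0,0,0,-1,0,0,1,0,0,0,-1]';python3 -m creep '[0,0,2,0,0,0,-1,0,0,1,0,0,0,-1]'
```

```text
t: 17.18
tcp_pos: [557.1, -1.1, 230.9]
ee_rot: [0.002, 0.707, 0.707, 0.001]
wrist_force: [-6.1, -0.7, 11.0]
gripper_width: 0.3
finger_force: 5.6
t: 17.42
tcp_pos: [557.1, -1.2, 227.6]
ee_rot: [0.002, 0.707, 0.707, 0.001]
wrist_force: [-5.5, -0.9, 10.1]
gripper_width: 0.1
finger_force: 5.3
t: 17.68
tcp_pos: [557.2, -1.2, 227.1]
ee_rot: [0.003, 0.707, 0.707, 0.002]
wrist_force: [-7.4, 0.1, 20.5]
gripper_width: 0.5
finger_force: 9.9
```

```bash
python3 -m creep '[0,0,2,0,0,0,-1,0,0,0,0,0,0,-1]';python3 -m creep '[0,0,-8,0,0,0,-1,0,0,-20,0,0,0,-1,0,0,-40,0,0,0,-1,0,0,-40,0,0,0,-1,-40,-40,0,0,0,0,-1,-40,-40,0,0,0,0,-1,-40,-40,0,0,0,0,-1,-40,-40,0,0,0,0,-1,0,0,0,0,0,0,-1,0,0,0,0,0,0,-1]'
python3 - <<'E'
from h import *
im,D=ctrl.snapshot("scene"); cv2.imwrite('pics/s4.png',cv2.resize(im[140:260,190:360],None,fx=4.5,fy=4.5,interpolation=3))
m=ctrl.regions_of("scene","tailstock")[0]['pixels']; v,u=np.nonzero(m); r,o=ray("scene",np.c_[u,v]); P=o+r*D[v,u][:,None]
k=(abs(P[:,0]-553)<12)&(abs(P[:,1]+2)<20)&(P[:,2]>190);print(k.sum(),np.median(P[k,2]))
E
```

```text
t: 17.92
tcp_pos: [557.1, -1.1, 227.1]
ee_rot: [0.004, 0.707, 0.707, 0.002]
wrist_force: [-9.5, -0.4, 22.7]
gripper_width: 0.5
finger_force: 11.5
t: 19.18
tcp_pos: [397.3, -160.6, 326.4]
ee_rot: [0.0, 0.707, 0.707, 0.0]
wrist_force: [-0.6, 0.7, -0.6]
gripper_width: 0.2
finger_force: 0.0
104 216.93973809513608
```

View pics/s4.png

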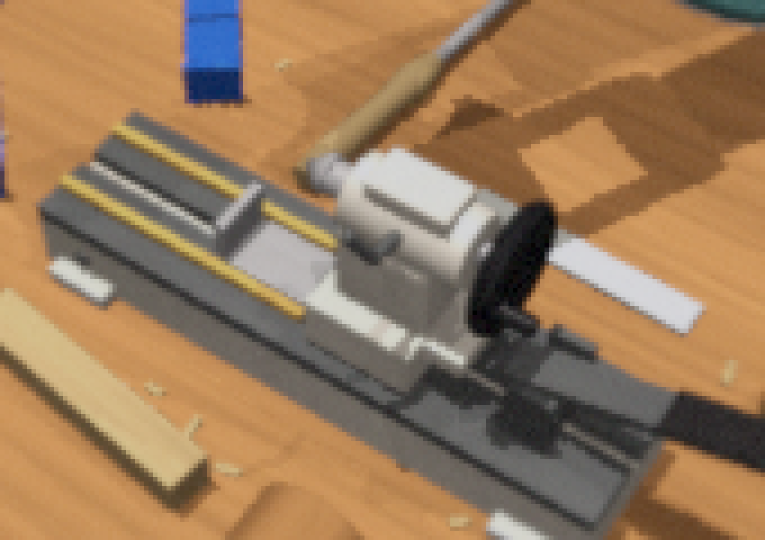

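The tailstock rests on the blade at about 6 mm, the tail stands at (240,215), and the bar is still over its fulcrum.

```bash
python3 -c "
from plant import ctrl
print(ctrl.hand_in())"
```

```text
the job is handed in; nothing more can be done
None
```

The job is handed in, verdict not shown: the tailstock rests on the blade at about 6 mm with the line flush to within about 2 mm by my measurement, the pry bar is still over its fulcrum, and I saw no bystander moved.

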